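Lift the muddler at its balance point and lay it on its rest

TASK

Pick up the steel-headed herb muddler from above at its balance point, the black ring nearest the heavy head, so that it comes up level without tipping. Carry it to the small dark wooden rest and set it down (do not drop it) along the two notches with that ring midway between them, so that it lies balanced and level with both ends in the air, then let go. Leave the loose steel tablespoon lying where it is.

Things in the scene. Friction and masses are not known exactly. Their poses are not given: they have to be found in the camera images.
- muddler: Herb muddler, about 0.36 kg: pale beech bar, flat sides, 24 wide, 26 high, with a bright steel head block (45 long, 34 wide, 30 high) at one end; 260 mm long in all. Three black rings round the shaft at x = +50, -10, -70 mm; it balances only at the one nearest the head (+50). Origin: underside, middle of the 260 mm. x along the bar to the head (head x = +85 to +130), z up.
- balance (a point): Balance point (centre of mass along the bar) of the muddler: inside the shaft at the black ring nearest the steel head, 35 mm from the head's edge, 13 mm above the bar's underside. Axes as the muddler. The shaft is 24 mm wide here.
- rest: Fixed dark wooden rest, base 100 x 62 x 14 mm. Two upright plates 8 thick stand across it at x = +29 and -29 mm, 50 mm clear between them for fingers. Each has a notch in its top: floor at z = 36 mm, 42 wide, lips to z = 44, plate 58 wide. Origin: on the worktop below its middle; x runs through both notches (the bar lies along x, either way round; it tips if it balances outside the plates), z up.
- tablespoon: Bright steel tablespoon, 197 mm long, 41 mm wide at the bowl, 18 mm high, lying loose on the worktop. Bystander: leave it alone. Origin: middle of its underside; x along its length.

How it is judged:
By the outcome, as a careful person would: the job done as asked, in the order asked, and still so for the second after the job is handed in, with the robot touching nothing.
It also fails if it takes over 38 s, if anything falls off the work surface, if the arm or the gripper's body presses on something with over 40 N, if the wrist force passes 120 N, or if a joint passes its speed limit or range.

ROBOT

A 6-joint arm with a two-finger parallel gripper is mounted at the origin on a cart in front of the work surface, level with it; the furniture and walls round the work are solid. World frame = base frame: x ahead of the robot, y to its left, z up, the work surface at z = 0. Lengths are in mm, angles in rad, forces in N, time in s.
With the tool pointing down it reaches from about 275 to 750 mm from the base axis. Payload 10.2 kg.
Tool frame: the origin (TCP) lies midway between the tips of the shut fingers; the grasp point (between the pads) lies 19 mm behind it (ctrl.grasp_offset is the distance from the TCP to the grasp point, in mm); z points along the fingers, y is the line along which they close (so a half turn about z gives the same grasp; the last joint's range is limited). The gripper opens to 85 mm and grips with 20 to 120 N. Pads are 22 mm wide; open, the fingers measure 114 mm over their backs; the gripper's body (76 mm by 85 mm) begins 54 mm behind the grasp point. The pads swing forward as they close: fully open they stand 13 mm farther back than shut.
Start: joints at [-0.223, 0.313, 1.498, -0, 1.331, -0.223], TCP at [525.006, -0.013, 231.294] pointing down, gripper open.
Joint ranges: [-2.94, 2.94], [-0.97, 2.17], [0.19, 2.56], [-1.23, 4.37], [0.02, 3.11], [-2.88, 2.88]. Speed limits (rad/s): [2.39, 2.39, 3.01, 3.14, 3.14, 3.14].

INTERFACE

Orientations are given as a unit quaternion [w, x, y, z].
In Python, from rig import ctrl, viewer, models gives the robot as it stands. The module is installed in compiled form; this text tells all that it offers.
- The arm moves only by the shell command python3 -m pendant 'ROWS' [OPENING] [FORCE]. ROWS is text: rows parted by semicolons, each of 4 numbers parted by spaces: the shift along the tool's x, y, z in m, then the turn about the tool's z in rad. In form: x y z yaw; .... A call has 1 to 10 rows; each row shifts and turns the commanded pose from where the row before left it, along the tool's axes as they then stand; what a row does not reach is not made up. A row lasts 1/8 s, in which the tool goes at most 62.5 mm and 10.7 degrees, less where a joint would pass 70% of its speed; a pose out of reach is approached as far as the arm can. A call is refused whole if a number of a shift passes 0.0625 or a number of a turn 0.188, either way. A call with a gripper value outside its range is refused whole. OPENING is the opening, from 0 (shut) to 1 (fully open), set as the call begins (- or left out, the last holds). The fingers move at their own pace and stop on an object; FORCE is the grip in N (left out, the last holds). Time passes only in rows, so rows that do not move let the fingers close. It gives the time, the measured TCP pose, the force, the opening and the grip force at its end, in the units of the state.
- ctrl.sense(): the state, without advancing time (a new reading comes with each control period).
- viewer.capture(name): name is "scene" or "side" or "wrist"; returns a dict with "color" (384x512x3 uint8, red, green, blue), "vertical_fov" (degrees; the focal length in pixels is half the picture's height over the tangent of half this angle, whatever the lens; pixels are square), "cx", "cy" (the principal point, pixels), "pose" (4x4, takes a point from camera to world coordinates). Camera axes: x right, y down, z forward; pixel columns grow to the right and rows downward; lengths in mm; the calibration is good to about 2 mm. The wrist camera is an equidistant fisheye: a pixel r from the principal point sees the ray r / f radians off the axis. A picture is of the moment at which its call begins. There is no depth.
- ctrl.finish_job(): hands the job in; it is judged then, once.
Trained networks look in the newest picture that a camera, given by its name, has taken for a name from the list of things; names that differ only in an ending like _2 or _b are one class to them, and where a whole thing is asked for, a point or a joint stands for the part that bears it (a point fixed in the world has none). Each returns a list of dicts, best first, with "p" (0 to 1); they miss things now and then, are a little off and sometimes report something else, mostly with a low value. They report only what shows in the picture. A call takes as long as a camera call.
- models.boxes_of(camera, query): "at" ([x, y, z] in mm, in world coordinates, good to about 4 mm: the middle of the surface that is visible of it).
The state is a dict: "time_s": time; "joints": joint angles; "dq": joint speeds; "tau": joint torques, N m; "eef_pos": TCP position; "ee_rot": TCP orientation; "force": force on the tool from outside, world axes, zero at the start; "wrist_torque": the same for the moment, N m; "grip_width": opening from 0.0 (shut) to 1.0 (fully open); "grip_force": force on a finger pad.
Only numpy, scipy, OpenCV 4.12 (cv2) and the standard library are available. Lean on these libraries where they do the work, as an engineer would, in place of code of your own. Each camera call takes 0.05 s, during which the arm holds its last target. There are 200 camera calls.

## Working session

There is one attempt and no reset: what is moved stays moved. The work goes in short steps, Python scripts to look and compute and a shell command to move; the robot and the scene stay as the last step left them, time stands still between calls to the robot, and variables do not carry over. Pictures are saved under pics/ and viewed, at most 10 in all, crops included, and the job is handed in when it is done.

```bash
mkdir -p pics; cat > h.py <<'E'
import numpy as np, cv2
from rig import ctrl, viewer, models
def ray(c,u,v):
    f=c["color"].shape[0]/2/np.tan(np.radians(c["vertical_fov"])/2)
    return f
def pix(c,u,v,z,fish=False):
    f=ray(c,u,v); d=np.array([u-c["cx"],v-c["cy"]],float)
    if fish:
        r=np.linalg.norm(d)+1e-9; t=r/f; d=np.r_[d/r*np.sin(t),np.cos(t)]
    else: d=np.r_[d/f,1]
    P=np.array(c["pose"]); w=P[:3,:3]@d; o=P[:3,3]
    return o+w*(z-o[2])/w[2]
def proj(c,p,fish=False):
    P=np.array(c["pose"]); q=P[:3,:3].T@(np.array(p)-P[:3,3]); f=ray(c,0,0)
    if fish:
        r=np.hypot(q[0],q[1]); t=np.arctan2(r,q[2]); return np.r_[c["cx"],c["cy"]]+f*t*q[:2]/r
    return np.r_[c["cx"],c["cy"]]+f*q[:2]/q[2]
def save(c,n,k=1):
    cv2.imwrite(f"pics/{n}.png",cv2.resize(c["color"][:,:,::-1],None,fx=k,fy=k,interpolation=cv2.INTER_CUBIC))
E
python3 - <<'E'
from h import *
for n in ["scene","wrist"]:
    c=viewer.capture(n); save(c,n+"0",1.5)
    np.save(f"{n}0.npy",c,allow_pickle=True)
    for q in ["muddler","balance","rest","tablespoon"]:
        print(n,q,[(np.round(d["at"]),round(d["p"],2),np.round(proj(c,d["at"],n=="wrist")*1.5)) for d in models.boxes_of(n,q)[:3]])
print(ctrl.sense()["ee_rot"],ctrl.sense()["time_s"],ctrl.sense()["grip_width"])
E
```

```text
scene muddler [(array([596., 255.,  27.]), 0.86, array([334., 249.]))]
scene balance [(array([596., 255.,  27.]), 0.83, array([334., 249.]))]
scene rest [(array([466., -10.,  12.]), 0.66, array([450., 387.]))]
scene tablespoon [(array([438., 198.,   8.]), 0.67, array([290., 334.]))]
wrist muddler [(array([590., 174.,  34.]), 0.85, array([475.,  21.]))]
wrist balance [(array([590., 170.,  29.]), 0.76, array([473.,  28.]))]
wrist rest [(array([485.,  -2.,  12.]), 0.97, array([340., 238.]))]
wrist tablespoon [(array([437., 173.,   6.]), 0.94, array([281.,  33.]))]
[-2.43930685e-05  7.07105445e-01  7.07108117e-01 -8.77097853e-06] 0.5 0.9993937261637457
```

View pics/scene0.png

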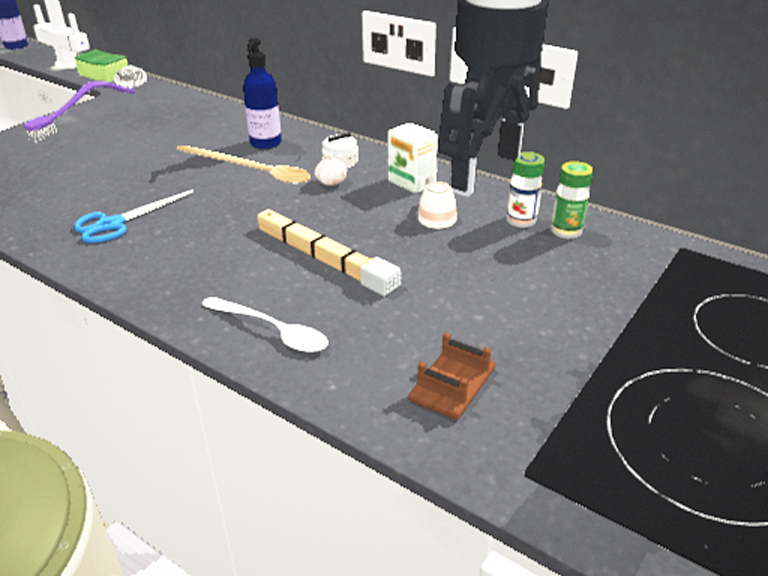

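View pics/wrist0.png

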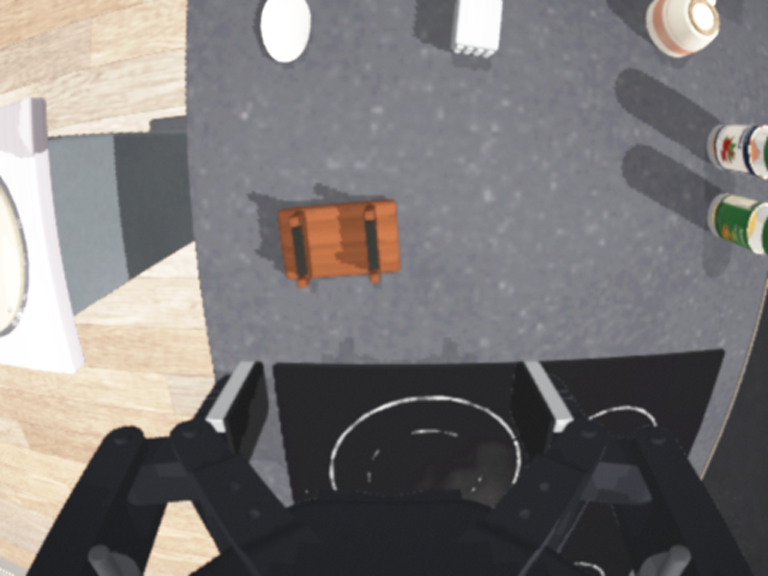

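The scene view shows the muddler with its tail at (262,220) and head at (380,275). The rings are at (285,235), (316,248) and (349,262). The spoon is at (265,325) and the rest at (452,380). In the wrist view the rest is at (340,240), with its notches running along the image's horizontal axis, tilted slightly.

```bash
python3 - <<'E'
from h import *
c=np.load("scene0.npy",allow_pickle=True).item(); w=np.load("wrist0.npy",allow_pickle=True).item()
R=[pix(c,u/1.5,v/1.5,20) for u,v in [(286,233),(317,246),(350,261)]]
print(np.round(R,1)); d=R[2]-R[0]; print(np.linalg.norm(d),np.degrees(np.arctan2(d[1],d[0])))
# rest base corners z=14 wrist; notch bars z=36
for u,v in [(279,210),(397,201),(399,271),(287,279)]: print(np.round(pix(w,u/1.5,v/1.5,14,True),1))
for u,v in [(298,250),(372,243)]: print(np.round(pix(w,u/1.5,v/1.5,36,True),1))
E
```

```text
[[597.5 346.4  20. ]
 [596.3 287.   20. ]
 [592.8 225.6  20. ]]
120.89580336938396 -92.24335402631478
[434.4  23.4  14. ]
[531.9  29.7  14. ]
[533.9 -29.5  14. ]
[437.6 -36.6  14. ]
[453.6  -5.4  36. ]
[ 5.122e+02 -1.000e-01  3.600e+01]
```

```bash
python3 -m pendant '0.05 0.017 0.02 0.038; 0.05 0.017 0.02 0; 0.05 0.017 0.02 0; 0.04 0.017 0.02 0; 0 0 0 0' 1; python3 - <<'E'
from h import *
c=viewer.capture("wrist"); save(c,"w1",1.5); np.save("w1.npy",c,allow_pickle=True)
for q in ["muddler","tablespoon"]:
    print(q,[(np.round(d["at"]),round(d["p"],2)) for d in models.boxes_of("wrist",q)[:3]])
E
```

```text
time_s: 1.12
eef_pos: [597.8, 190.2, 148.9]
ee_rot: [-0.001, 0.719, 0.695, -0.001]
force: [-0.6, -0.3, 0.6]
grip_width: 1.004
grip_force: 0.0
muddler [(array([598., 255.,  28.]), 0.98)]
tablespoon [(array([436., 203.,   4.]), 0.69)]
```

View pics/w1.png

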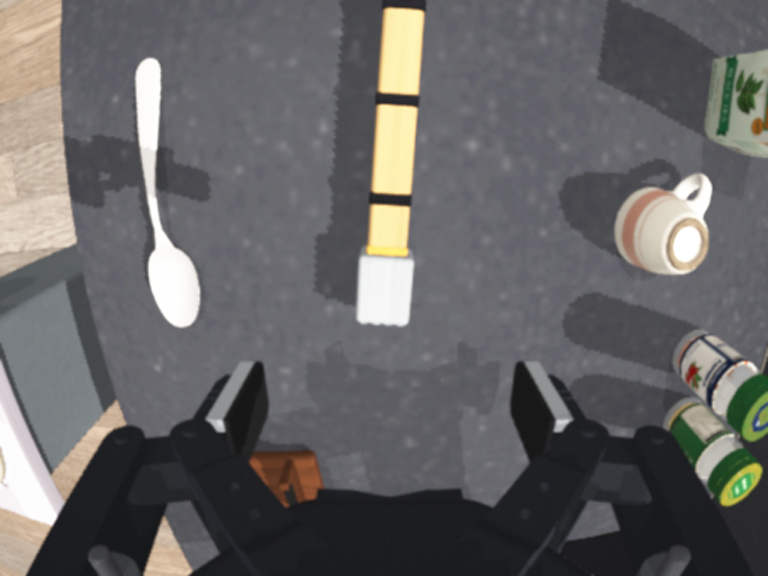

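The near ring is at (390,199), the middle ring at (397,99) and the head at (385,290). The spoon is well to the left.

```bash
cat > m.py <<'E'
from h import *
from scipy.spatial.transform import Rotation as Ro
def tool(s=None):
    s=s or ctrl.sense(); q=s["ee_rot"]; return np.array(s["eef_pos"]),Ro.from_quat([q[1],q[2],q[3],q[0]]).as_matrix()
E
python3 - <<'E'
from m import *
w=np.load("w1.npy",allow_pickle=True).item()
R=[pix(w,u/1.5,v/1.5,26.5,True) for u,v in [(390,199),(397,99),(404,6)]]
print(np.round(R,1)); d=R[0]-R[2]; print(np.linalg.norm(d),np.degrees(np.arctan2(d[1],d[0])))
p,M=tool(); print(p,np.round(M,3)); t=R[0].copy(); print(np.round(M.T@(t-p),1))
print("turn", np.degrees(np.arctan2(*(M.T@-d)[[1,0]])))
E
```

```text
[[600.  234.3  26.5]
 [606.1 293.6  26.5]
 [612.2 350.9  26.5]]
117.29626590949749 -95.93445353316964
[598.35191673 187.32009508 151.77601153] [[ 0.038  0.999  0.001]
 [ 0.999 -0.038 -0.   ]
 [-0.     0.001 -1.   ]]
[ 47.   -0.2 125.3]
turn 3.7330635129013587
```

```bash
python3 -m pendant '0.03 0 0.03 0.065; 0.015 0 0.03 0; 0 0 0 0; 0 0 0 0' 1; python3 - <<'E'
from m import *
c=viewer.capture("wrist"); save(c,"w2",1.5); np.save("w2.npy",c,allow_pickle=True)
p,M=tool(); print(p,np.degrees(np.arctan2(M[1,1],M[0,1])))
for z in (26,): print(proj(c,p*[1,1,0]+[0,0,z],True)*1.5)
E
```

```text
time_s: 1.78
eef_pos: [601.8, 231.8, 93.3]
ee_rot: [0.001, 0.743, 0.669, 0.001]
force: [-0.7, -0.4, 0.1]
grip_width: 0.998
grip_force: 0.0
[601.93236562 231.86145839  93.38982981] -5.968954609367935
[387.83857559 301.75424983]
```

View pics/w2.png

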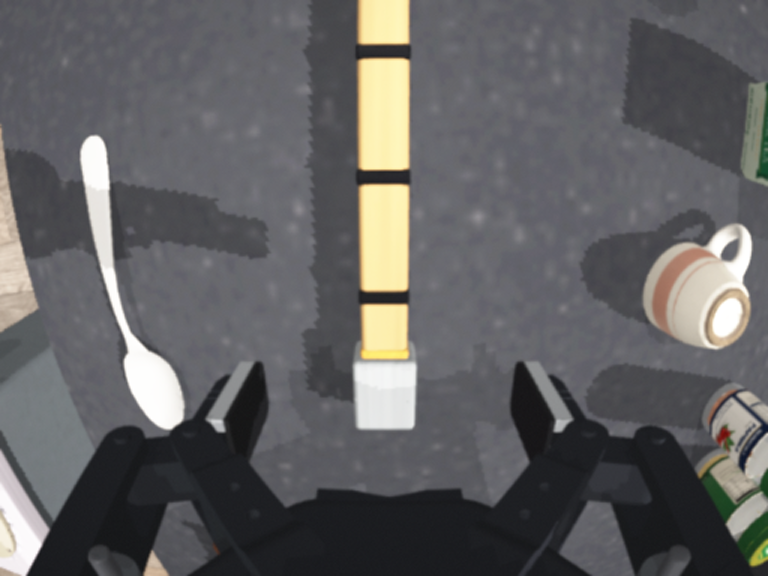

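The grip line and bar line up. The ring is at (384,297) and the TCP projects to (388,302), so I need about +2.5 mm along tool x and −2 mm along tool y.

```bash
python3 -m pendant '0.0025 -0.002 0.03 0; 0 0 0.03 0; 0 0 0.02 0; 0 0 0.01 0; 0 0 0 0; 0 0 0 0' 1; python3 -m pendant '0 0 0 0; 0 0 0 0; 0 0 0 0; 0 0 0 0; 0 0 0 0' 0 60; python3 -c "
from m import *
p,M=tool();print(p);s=ctrl.sense();print(s['grip_width'],s['grip_force'],s['force'],s['wrist_torque'])"
```

```text
time_s: 2.58
eef_pos: [599.9, 235.6, 2.4]
ee_rot: [0.0, 0.743, 0.67, 0.001]
force: [-0.4, -0.0, -0.2]
grip_width: 1.0
grip_force: 0.0
time_s: 3.2
eef_pos: [599.5, 235.6, 1.6]
ee_rot: [0.0, 0.743, 0.67, 0.0]
force: [0.1, 0.6, 3.1]
grip_width: 0.274
grip_force: 60.4
[599.48714407 235.58084791   1.64366103]
0.27417109074863844 60.4117476940155 [0.13609555 0.63097452 3.08970609] [-0.01833441 -0.00369894  0.00175817]
```

```bash
python3 -m pendant '0 0 -0.01 0; 0 0 -0.02 0; 0 0 -0.03 0; 0 0 -0.03 0; 0 0 -0.03 0; 0 0 0 0; 0 0 0 0; 0 0 0 0'; python3 - <<'E'
from m import *
c=viewer.capture("wrist"); d=viewer.capture("side"); save(c,"w3"); 
im=np.hstack([cv2.resize(x["color"],(400,300)) for x in (c,d)]); cv2.imwrite("pics/lift.png",im[:,:,::-1])
print(tool()); s=ctrl.sense(); print(s["force"],s["wrist_torque"],s["grip_width"])
print(proj(c,tool()[0]+[0,0,24],True)*400/512)
E
```

```text
time_s: 4.2
eef_pos: [598.6, 235.4, 119.8]
ee_rot: [-0.001, 0.743, 0.67, -0.001]
force: [0.8, -0.5, -3.0]
grip_width: 0.272
grip_force: 59.7
(array([598.84580213, 235.46685458, 120.25706675]), array([[ 1.02810110e-01,  9.94699479e-01, -1.74004905e-03],
       [ 9.94700876e-01, -1.02810815e-01, -3.20429429e-04],
       [-4.97626846e-04, -1.69788493e-03, -9.99998435e-01]]))
[-0.46646191 -0.35165832 -2.82967694] [ 0.00080405 -0.02767069  0.02310276] 0.2680090567393004
[202.10635399 211.11427846]
```

View pics/lift.png

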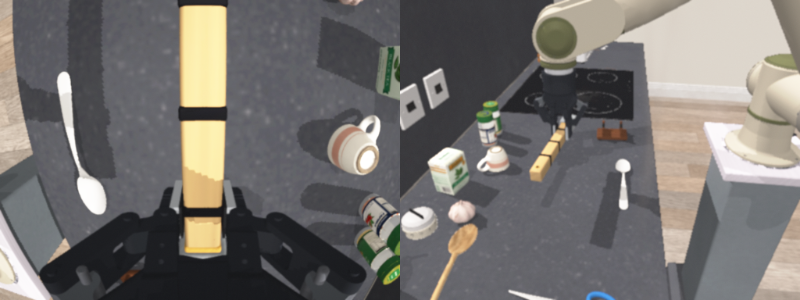

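The bar is level in the side view, and the ring sits between the pads at (203,211). Next I check the clearance to the bottles and work out the carry.

```bash
python3 - <<'E'
from m import *
w=np.load("wrist0.npy",allow_pickle=True).item(); c=np.load("scene0.npy",allow_pickle=True).item()
for u,v in [(710,148),(712,215)]: print(np.round(pix(w,u/1.5,v/1.5,0,True)))
for u,v in [(522,225),(570,236),(437,226)]: print("scene",np.round(pix(c,u/1.5,v/1.5,0)))
p,M=tool(); s=ctrl.sense(); print(np.round(s["joints"],2))
print("d tool",M.T@(np.array([484,-3,p[2]])-p), "axis", np.degrees(np.arctan2(M[1,0],M[0,0])))
E
```

```text
[844.  96.   0.]
[856.  28.   0.]
scene [848.  91.   0.]
scene [860.  18.   0.]
scene [770. 195.   0.]
[0.19 0.67 1.24 0.   1.23 0.3 ]
d tool [-249.0104988   -89.72008791    0.27624913] axis 84.09898703801535
```

```bash
python3 -m pendant '-0.02 -0.007 -0.01 0; -0.03 -0.011 -0.01 0; -0.035 -0.013 0 0; -0.035 -0.013 0 0; -0.035 -0.013 0 0; -0.035 -0.013 0 0; -0.03 -0.011 0 0; -0.02 -0.007 0 0; -0.009 -0.002 0 0; 0 0 0 0'; python3 -m pendant '0 0 0 0.1; 0 0 0 0.16; 0 0 0 0.16; 0 0 0 0.16; 0 0 0 0.16; 0 0 0 0.16; 0 0 0 0.16; 0 0 0 0.16; 0 0 0 0.1; 0 0 0 0.073'; python3 -m pendant '0 0 0 0; 0 0 0 0; 0 0 0 0';  python3 - <<'E'
from m import *
c=viewer.capture("wrist"); d=viewer.capture("side"); e=viewer.capture("scene"); np.save("w4.npy",c,allow_pickle=True)
save(c,"w4",1.5)
p,M=tool(); print(p,"axis", np.degrees(np.arctan2(M[1,0],M[0,0])), M.T@(np.array([484,-3,p[2]])-p)); print(ctrl.sense()["force"],ctrl.sense()["wrist_torque"])
for n in ("wrist","scene","side"): print(n,[(np.round(q["at"]),round(q["p"],2)) for q in models.boxes_of(n,"rest")[:2]])
E
```

```text
time_s: 5.55
eef_pos: [484.3, -3.0, 141.3]
ee_rot: [-0.0, 0.743, 0.67, 0.0]
force: [0.1, 0.7, -3.2]
grip_width: 0.268
grip_force: 59.7
time_s: 6.8
eef_pos: [484.4, -2.0, 141.2]
ee_rot: [-0.0, 0.999, 0.037, 0.0]
force: [-0.7, 0.4, -3.3]
grip_width: 0.272
grip_force: 59.7
time_s: 7.18
eef_pos: [484.2, -2.7, 141.3]
ee_rot: [-0.0, 0.999, 0.038, 0.0]
force: [0.4, -0.8, -3.3]
grip_width: 0.27
grip_force: 59.7
[484.11250458  -2.85960887 141.29107286] axis 4.3056396930545855 [-1.22727195e-01  1.31548413e-01  6.60594745e-06]
[ 0.23930484 -0.35573526 -3.87494223] [ 0.0073219   0.01873918 -0.01778847]
wrist [(array([485., -27.,  11.]), 0.91)]
scene [(array([464., -10.,  12.]), 0.68), (array([439., 200.,   7.]), 0.59)]
side [(array([483.,  13.,  10.]), 0.58)]
```

View pics/w4.png

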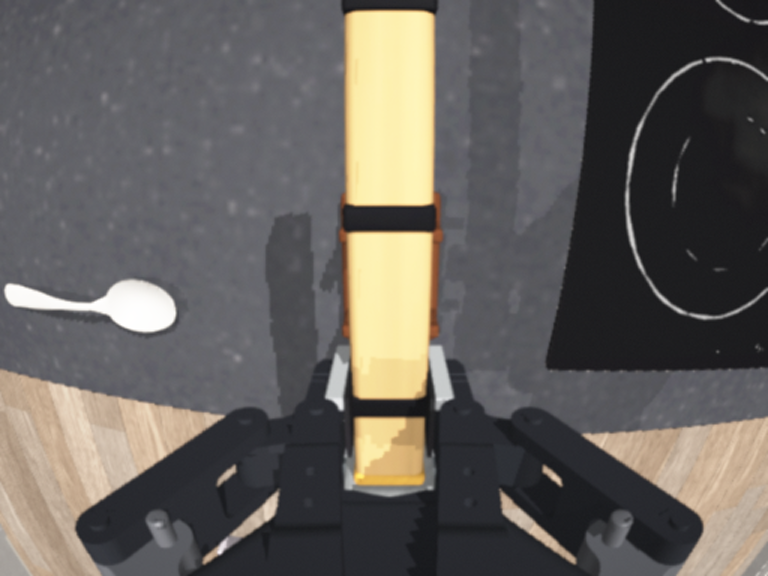

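The rest shows evenly on both sides of the bar, with edges at u≈342 and 440 and the bar centre at 390. Its far edge is at v≈195 and the plate lips are at v≈235 and 330. I'll compare these with the assumed pose.

```bash
python3 - <<'E'
from m import *
c=np.load("w4.npy",allow_pickle=True).item(); a=np.radians(4.3); R=np.array([[np.cos(a),-np.sin(a),0],[np.sin(a),np.cos(a),0],[0,0,1]])
for q in [(50,31,14),(50,-31,14),(33,29,44),(33,-29,44),(-25,29,44),(-25,-29,44),(-33,29,44)]: print(q,np.round(proj(c,R@np.array(q)+[484,-3,0],True)*1.5))
E
```

```text
(50, 31, 14) [338. 190.]
(50, -31, 14) [440. 190.]
(33, 29, 44) [336. 227.]
(33, -29, 44) [442. 227.]
(-25, 29, 44) [339. 324.]
(-25, -29, 44) [438. 324.]
(-33, 29, 44) [340. 336.]
```

```bash
python3 -m pendant '-0.002 0.001 0.02 0; 0 0 0.03 0; 0 0 0.02 0; 0 0 0.015 0; 0 0 0.01 0; 0 0 0.003 0; 0 0 0 0; 0 0 0 0; 0 0 0 0'; python3 - <<'E'
from m import *
c=viewer.capture("wrist"); d=viewer.capture("scene"); e=viewer.capture("side")
def crop(d,w,h):
    u,v=proj(d,[484,-3,40]).astype(int); return cv2.resize(d["color"][max(0,v-h):v+h,max(0,u-w):u+w],(400,300),interpolation=cv2.INTER_CUBIC)
im=np.hstack([crop(d,80,60),crop(e,60,45)]); cv2.imwrite("pics/low.png",im[:,:,::-1])
print(tool()[0],ctrl.sense()["force"])
E
```

```text
time_s: 8.6
eef_pos: [482.4, -4.1, 43.6]
ee_rot: [0.0, 0.999, 0.037, 0.0]
force: [0.7, 0.2, -3.8]
grip_width: 0.271
grip_force: 59.7
[482.26121379  -4.05183541  43.43999591] [-0.33108442 -0.62680224 -3.94264734]
```

View pics/low.png

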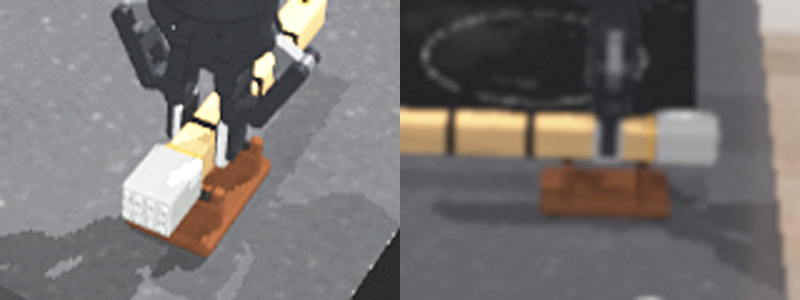

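In the side view the fingers, at u≈608, stand midway over the rest (541 to 670), and the bar is level between the lips. I lower it slowly.

```bash
python3 -m pendant '0 0 0.002 0; 0 0 0.002 0; 0 0 0.001 0; 0 0 0 0; 0 0 0 0'
```

```text
time_s: 9.38
eef_pos: [482.2, -4.0, 38.3]
ee_rot: [0.0, 0.999, 0.037, 0.0]
force: [0.1, -0.4, -3.5]
grip_width: 0.269
grip_force: 59.7
```

```bash
python3 -m pendant '0 0 0.0007 0; 0 0 0 0; 0 0 0 0'; python3 -m pendant '0 0 0.0005 0; 0 0 0 0; 0 0 0 0'
```

```text
time_s: 9.75
eef_pos: [482.2, -4.1, 37.6]
ee_rot: [0.0, 0.999, 0.037, 0.0]
force: [-0.2, 0.3, -2.1]
grip_width: 0.269
grip_force: 59.9
time_s: 10.12
eef_pos: [482.2, -4.0, 37.6]
ee_rot: [0.0, 0.999, 0.037, 0.0]
force: [-3.2, 0.2, 5.6]
grip_width: 0.273
grip_force: 60.9
```

```bash
python3 -m pendant '0 0 -0.0004 0; 0 0 0 0' 0 20; python3 -m pendant '0 0 0 0; 0 0 0 0; 0 0 0 0; 0 0 0 0; 0 0 0 0' 0.7; python3 -m pendant '0 0 -0.01 0; 0 0 -0.03 0; 0 0 -0.04 0; 0 0 -0.04 0; 0 0 -0.03 0; 0 0 0 0; 0 0 0 0; 0 0 0 0' ; python3 - <<'E'
from m import *
c=viewer.capture("wrist"); d=viewer.capture("scene"); e=viewer.capture("side")
def crop(d,w,h):
    u,v=proj(d,[484,-3,40]).astype(int); return cv2.resize(d["color"][max(0,v-h):v+h,max(0,u-w):u+w],(400,300),interpolation=cv2.INTER_CUBIC)
im=np.vstack([np.hstack([crop(d,80,60),crop(e,60,45)]),np.hstack([cv2.resize(x["color"],(400,300)) for x in (c,d)])]); cv2.imwrite("pics/end.png",im[:,:,::-1])
E
```

```text
time_s: 10.38
eef_pos: [482.3, -4.1, 37.6]
ee_rot: [0.0, 0.999, 0.037, 0.0]
force: [-0.9, 0.1, 2.2]
grip_width: 0.266
grip_force: 60.2
time_s: 11.0
eef_pos: [482.2, -4.0, 37.5]
ee_rot: [-0.0, 0.999, 0.037, 0.0]
force: [0.3, -0.1, -0.0]
grip_width: 0.701
grip_force: 0.0
time_s: 12.0
eef_pos: [481.8, -3.9, 186.7]
ee_rot: [-0.0, 0.999, 0.037, -0.001]
force: [0.1, -0.0, -0.1]
grip_width: 0.702
grip_force: 0.0
```

View pics/end.png

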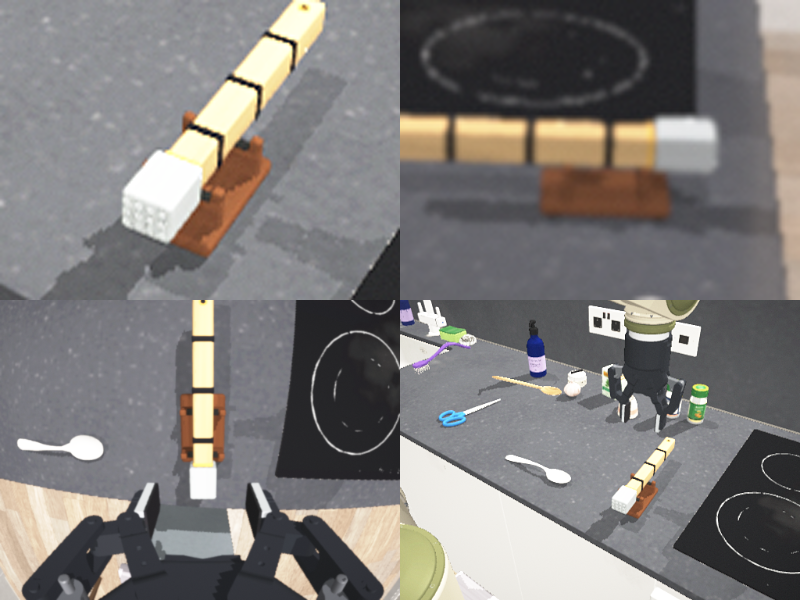

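The muddler lies level in both notches with both ends in the air. In the side view the ring, at u≈610, is about 4 mm from the rest's middle, at 605. The gripper is clear and the spoon hasn't moved, so I hand in the job.

```bash
python3 -c "
from h import *
c=viewer.capture('wrist')
print(pix(c,202*1.28,141*1.28,62,True), pix(c,202*1.28,94*1.28,14,True),pix(c,202*1.28,161*1.28,14,True))
print(ctrl.finish_job())"
```

```text
[481.03203704  -3.72142229  62.        ] [5.32633943e+02 2.66191961e-01 1.40000000e+01] [435.99842944  -6.98017279  14.        ]
the job is handed in; nothing more can be done
None
```

The muddler was picked up at the ring nearest its head and came up level. It now lies balanced and level on the rest, with that ring about 3 mm from midway between the notches. The gripper is clear, the spoon is untouched, and the job was handed in at about 12 s.

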